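Fix the hook rack on its rail with the click wrench

ROBOT

A 6-joint arm with a two-finger parallel gripper is mounted at the origin on the work surface. World frame = base frame: x ahead of the robot, y to its left, z up, the work surface at z = 0. Lengths are in mm, angles in rad, forces in N, time in s.
With the tool pointing down it reaches from about 325 to 775 mm from the base axis. Payload 5.5 kg.
Tool frame: the origin (TCP) lies at the very end of the fingers, on their centre line; the grasp point (between the pads) lies 19 mm behind it; z points along the fingers, y is the direction in which the jaws open and shut (so a half turn about z gives the same grasp; the last joint's range is limited). The gripper opens to 88 mm and grips with 3 to 60 N. Pads are 20 mm wide; open, the fingers measure 115 mm over their backs; the gripper's body (75 mm by 178 mm) begins 61 mm behind the grasp point.
Start: joints at [1.19, 0.091, 1.231, -0, 1.82, -0.057], TCP at [190.907, 568.833, 222.631] pointing down, gripper open.
Joint ranges: [-2.87, 2.87], [-0.86, 2.18], [0.17, 2.46], [-1.51, 4.65], [0.06, 2.69], [-2.65, 2.65]. Speed limits (rad/s): [2.57, 2.57, 3.01, 3.14, 3.14, 3.14].

INTERFACE

Orientations are given as a unit quaternion [w, x, y, z].
In Python, from workcell import r gives the robot as it stands.
- The arm moves only by the tool carry_out, never from a script. Its argument "plan" is a list of rows, each an object of numbers: "x", "y", "z": the shift along the tool's x, y, z in mm; "ax", "ay", "az": the turn, a rotation vector about the tool's x, y, z in rad. In form: [{"x": .., "y": .., "z": .., "ax": .., "ay": .., "az": ..}, ...]. A call has 1 to 20 rows; each row shifts and turns the pose as measured when the row begins, along the tool's axes as they then stand; what a row does not reach is not made up. A row lasts 1/12 s, in which the tool goes at most 41.7 mm and 7.16 degrees, less where a joint would pass 70% of its speed; a pose out of reach is approached as far as the arm can. A call with a gripper value outside its range is refused whole. "fingers" is the finger opening in mm, from 0 to 87.8, set as the call begins (left out, the last holds). The fingers move at their own pace and stop on an object; "force" is the grip in N (left out, the last holds). Time passes only in rows, so rows that do not move let the fingers close. It gives the time, the measured TCP pose, the force and the opening at its end, in the units of the state.
- r.observe(): the state, without advancing time (a new reading comes with each control period).
- r.camera(name): name is "scene" or "side" or "wrist"; returns a dict with "color" (384x512x3 uint8, blue, green, red), "mtx" (3x3 intrinsics, pixels), "k1" (the pictures are not rectified: a ray, as slopes to the right and down, at radius r is drawn at 1 + k1 r^2 times it, then the intrinsics apply), "R" (3x3) and "t" (3): a world point X has camera coordinates R X + t; the wrist camera has in their place "T_tool_cam" (4x4, takes a point from camera to tool coordinates, whose origin is the TCP and whose axes are the flange's). Camera axes: x right, y down, z forward; pixel columns grow to the right and rows downward; lengths in mm; the calibration is good to about 2 mm. A picture is of the moment at which its call begins: read the wrist's pose just before it. There is no depth.
- r.sign_off(): hands the job in, once; it reports no verdict.
The state is a dict: "time_s": time; "joint_pos": joint angles; "qvel": joint speeds; "joint_efforts": joint torques, N m; "position": TCP position; "eef_rot": TCP orientation; "force": force on the tool from outside, world axes, zero at the start; "wrist_torque": the same for the moment, N m; "width": finger opening in mm.
Only numpy, scipy, OpenCV 4.12 (cv2) and the standard library are available. Lean on these libraries where they do the work, as an engineer would, in place of code of your own. Each camera call takes 0.05 s, during which the arm holds its last target.

TASK

Slide the steel hook rack along its rail until it is fully against the end stop, before its clamp bolt is tight. Then turn the wrench on the clamp bolt clockwise until the bolt is fully tight and the handle's breakaway joint trips, and stop there: the handle should be visibly kinked by 10 to 15 degrees, not forced on to the end of its kink. Let go, with the rack still against the stop, and leave the loose things around where they are.

Things in the scene. Friction and masses are not known exactly. Their poses are not given: they have to be found in the camera images.
- panel: mint-green pegboard panel fixed flat on the table, 260 (its x) x 500 (its y) x 12 mm; origin at the centre of its underside. An aluminium rail, 34 mm wide, lies on it along its y axis at its x = +45 mm; at the rail's +y end stands a dark steel end stop, 60 mm wide (x), 20 mm thick (y), top 44 mm above the table. The panel's place and yaw (up to 0.25 rad) vary.
- stop_face (a point): centre of the end stop's face, which the leading edge of the rack's plate meets; axes as the panel's
- rack (a joint): the hook rack's slide along the rail towards the stop (the panel's +y): 0 to 0.14 m, 0.14 = plate against the stop. It drags with about 4 N dry friction and stays where it is left; it can neither lift nor turn.
- rack_center (a point): centre of the rack's flat steel plate, 100 (x) x 150 (y) x 8 mm, its top 37 mm above the table; axes as the panel's. Rides with the slide.
- hook_a (a point): the rack's hook on the side away from the stop: steel round bar, 10 mm thick, standing up from the plate to 77 mm above the table, then slanting 22 mm towards the panel's +x, tip at 96 mm. This point is on the bar's upright part, 70 mm above the table; from above it can be pinched across the panel's y.
- hook_b (a point): the same hook on the side near the stop, 110 mm from hook_a
- bolt (a joint): turn of the clamp bolt with the wrench that sits captive on its hexagonal head: grows clockwise seen from above (tightening), 0 to 1.0 rad; at 1.0 the bolt is seated and goes no further. It starts between 0 and 0.6, turns with light drag (0.10 N m, under 1 N at the grip) and stays where it is left.
- bolt_axis (a point): point on the bolt's vertical axis at the height of the wrench handle, 62 mm above the table; in the middle of the rack, 5 mm to -x of the plate's centre. The wrench's head is 48 mm wide.
- knuckle (a joint): kink of the wrench handle at its breakaway joint, a vertical pin 45 mm from the bolt's axis: 0 = straight, grows clockwise from above, to a hard end at 0.5 rad. It holds the handle straight until 0.60 N m (about 6 N sideways at the grip, reached only when the bolt is seated), then trips and yields under the same push; it does not spring back but stays kinked when let go.
- wrench_grip (a point): centre of the wrench's black rubber grip, a block 80 long x 24 wide x 22 mm high, 62 mm above the table (40 mm free beneath it), 140 mm from the bolt's axis when straight, 95 mm from the breakaway pin; its x axis points outward along the handle, away from the bolt. The handle points roughly to the panel's -x.
- spare_hook: loose spare steel hook on a 60 x 90 mm plate, 44 mm high, lying on the panel's corner; to be left alone
- scoop: loose orange plastic scoop, 215 mm long, to the left, beyond the dustpan; to be left alone
- dustpan: loose white plastic dustpan, 190 x 220 mm with a stub handle, to the left; to be left alone
- brush: loose red silicone hand brush, 220 mm long, near right; to be left alone
- screw_jar: loose glass jar with a metal lid, 68 mm wide, 85 mm high, to the right; to be left alone
- screwdriver: loose screwdriver lying to the right; to be left alone

How it is judged (in metres and radians):
On the way, in this order (a step that is already met when the one before it is completed fails the run):
1. the rack is against the end stop (within 4 mm) while the bolt is not yet tight (value of joint rack above 0.136 m and value of joint bolt below 0.9 rad), for 0.2 s.
2. the bolt is seated and the wrench handle has tripped (value of joint bolt above 0.97 rad and value of joint knuckle above 0.1 rad), for 0.2 s.
At the end, for the whole second after the job is handed in: The rack is within 4 mm of the end stop, the bolt is seated (0.97 rad or more), the handle is kinked by 0.10 to 0.38 rad (6 to 22 degrees), all at rest and let go (all of step 2 and value of joint rack above 0.136 m and value of joint knuckle below 0.38 rad and velocity of joint knuckle below 0.05 rad/s and velocity of joint rack below 0.01 m/s); the robot touches nothing.
It fails at once if the handle is forced far past the click (kink above 0.38 rad) (value of joint knuckle above 0.38 rad).
It fails at once if the handle is kinked before the bolt is seated (value of joint knuckle above 0.08 rad and value of joint bolt below 0.9 rad).
It fails at once if one of the loose things around is moved by more than 30 mm (distance of any of spare_hook, scoop, dustpan, brush, screw_jar, screwdriver from where it was at the start of the episode above 0.03 m).
It also fails if it takes over 46 s, if anything falls off the work surface, if the arm or the gripper's body presses on something with over 40 N, if the wrist force passes 120 N, or if a joint passes its speed limit or range.

## Working session

There is one attempt and no reset: what is moved stays moved. The work goes in short steps, Python scripts to look and compute and a tool call to move; the robot and the scene stay as the last step left them, time stands still between calls to the robot, and variables do not carry over. Pictures are saved under pics/ and viewed, and the job is handed in when it is done.

Besides the shell and the picture viewer there is one more tool, called after "Request:" as a command line: name --argument value ..., lists and objects as JSON in quotes. carry_out: Moves the arm, as the interface text tells. Its arguments: {"type":"object","properties":{"plan":{"type":"array","items":{"type":"object","properties":{"x":{"type":"number"},"y":{"type":"number"},"z":{"type":"number"},"ax":{"type":"number"},"ay":{"type":"number"},"az":{"type":"number"}}}},"fingers":{"type":"number"},"force":{"type":"number"}},"required":["plan"]}

```bash
ls; mkdir -p pics; python3 - <<'E'
from workcell import r
import cv2,json,numpy as np
o=r.observe(); print(o)
for n in ["scene","side","wrist"]:
    c=r.camera(n); cv2.imwrite(f"pics/{n}0.png",c["color"])
    np.savez(f"pics/{n}0.npz",**c)
    print(n,{k:np.round(v,4).tolist() for k,v in c.items() if k!="color"})
E
```

```text
pics
{'time_s': 0.0, 'joint_pos': array([ 1.19028907e+00,  9.18410943e-02,  1.23187488e+00, -8.21024546e-07,
        1.81980356e+00, -5.66820320e-02]), 'qvel': array([-7.44840147e-04, -1.88087446e-03,  9.80323859e-04, -6.86579299e-06,
        3.51409839e-04,  7.47087905e-04]), 'joint_efforts': array([-3.88657800e-04, -4.46462739e+01, -4.06448293e+01,  6.97648223e-02,
        2.95572693e-02, -1.64431140e-04]), 'position': array([190.7977747 , 568.54007229, 221.52373864]), 'eef_rot': array([-2.08540674e-04,  1.61206122e-01,  9.86920290e-01, -9.40597473e-04]), 'force': array([-0.47717882, -0.21676172, -0.36501831]), 'wrist_torque': array([-0.0046647 ,  0.00226829, -0.05121729]), 'width': 87.975944510567}
scene {'mtx': [[367.9199, 0.0, 253.1055], [0.0, 367.9199, 184.2104], [0.0, 0.0, 1.0]], 'k1': -0.0279, 'R': [[0.4881, 0.8727, -0.0117], [0.7364, -0.419, -0.5312], [-0.4685, 0.2506, -0.8472]], 't': [-178.2013, -348.8331, 1390.1479]}
side {'mtx': [[456.6126, 0.0, 257.8929], [0.0, 456.6126, 193.8187], [0.0, 0.0, 1.0]], 'k1': -0.0864, 'R': [[0.8876, -0.4604, 0.0124], [-0.3263, -0.6476, -0.6886], [0.325, 0.6072, -0.725]], 't': [-487.6632, 171.1597, 1327.2967]}
wrist {'mtx': [[302.6528, 0.0, 255.0353], [0.0, 302.6528, 189.9333], [0.0, 0.0, 1.0]], 'k1': -0.0574, 'T_tool_cam': [[-0.0, -0.9526, -0.3042, 83.0049], [1.0, 0.0004, -0.0012, 0.3381], [0.0013, -0.3042, 0.9526, -162.9258], [0.0, 0.0, 0.0, 1.0]]}
```

View pics/scene0.png

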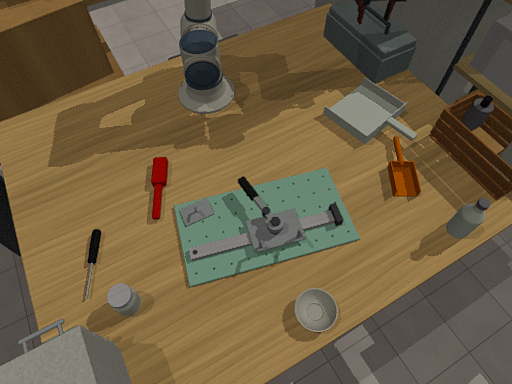

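View pics/side0.png

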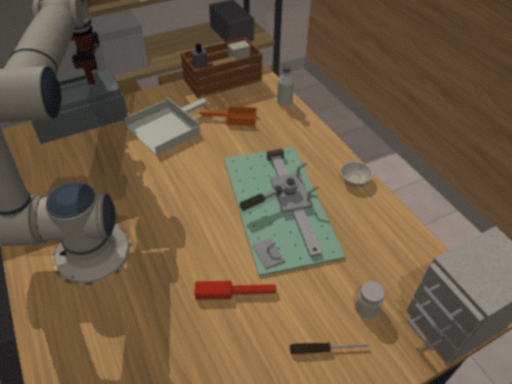

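View pics/wrist0.png

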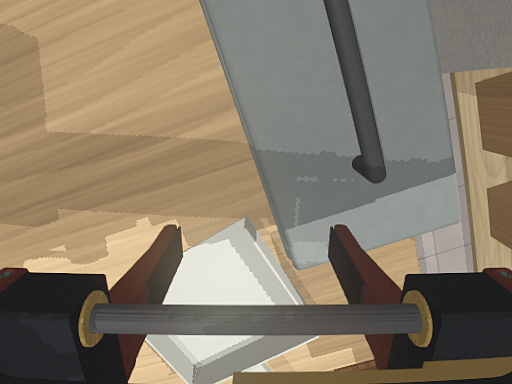

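```bash
cat > h.py <<'E'
import numpy as np,cv2
from scipy.spatial.transform import Rotation as Ro
def load(n): return dict(np.load(f"pics/{n}.npz"))
def rays(c,p,pose=None):
    u=cv2.undistortPoints(np.array(p,float).reshape(-1,1,2),c["mtx"],np.array([float(c["k1"]),0,0,0])).reshape(-1,2)
    d=np.c_[u,np.ones(len(u))]
    if "R" in c: return -c["R"].T@c["t"], d@c["R"]
    w,x,y,z=pose[1]; R=Ro.from_quat([x,y,z,w]).as_matrix(); T=c["T_tool_cam"]
    return R@T[:3,3]+pose[0], d@(R@T[:3,:3]).T
def plane(c,p,z,pose=None):
    o,d=rays(c,p,pose); return o+d*((z-o[2])/d[:,2])[:,None]
def proj(c,X,pose=None):
    X=np.atleast_2d(np.array(X,float))
    if "R" in c: R,t=c["R"],c["t"]
    else:
        w,x,y,z=pose[1]; Rt=Ro.from_quat([x,y,z,w]).as_matrix(); T=c["T_tool_cam"]
        Rc=Rt@T[:3,:3]; oc=Rt@T[:3,3]+pose[0]; R=Rc.T; t=-R@oc
    return cv2.projectPoints(X,cv2.Rodrigues(R)[0],t,c["mtx"],np.array([float(c["k1"]),0,0,0]))[0].reshape(-1,2)
def tri(c1,p1,c2,p2):
    o1,d1=rays(c1,[p1]);o2,d2=rays(c2,[p2]);d1=d1[0];d2=d2[0]
    s=np.linalg.lstsq(np.c_[d1,-d2],o2-o1,rcond=None)[0]
    a=o1+s[0]*d1;b=o2+s[1]*d2
    return (a+b)/2,np.linalg.norm(a-b)
E
python3 - <<'E'
from h import *
for n in ["scene0","side0"]:
    c=load(n); im=c["color"]; hsv=cv2.cvtColor(im,cv2.COLOR_BGR2HSV)
    m=cv2.inRange(hsv,(65,40,60),(95,255,255)); m=cv2.morphologyEx(m,cv2.MORPH_OPEN,np.ones((3,3)))
    m=cv2.morphologyEx(m,cv2.MORPH_CLOSE,np.ones((9,9)))
    cs=max(cv2.findContours(m,0,1)[0],key=cv2.contourArea); h=cv2.convexHull(cs)
    P=plane(c,h.reshape(-1,2),12)[:,:2].astype(np.float32)
    r=cv2.minAreaRect(P); print(n,r,cv2.boxPoints(r).round().tolist())
    x,y,w,hh=cv2.boundingRect(h); cv2.imwrite(f"pics/{n}_crop.png",cv2.resize(im[y-10:y+hh+10,x-10:x+w+10],None,fx=3.6,fy=3.6,interpolation=cv2.INTER_CUBIC)); print(x,y,w,hh)
E
```

```text
scene0 ((583.9791259765625, -85.457275390625), (495.8203125, 258.28546142578125), 76.72437286376953) [[401.0, -297.0], [653.0, -356.0], [767.0, 126.0], [515.0, 185.0]]
175 169 184 117
side0 ((578.9480590820312, -86.95718383789062), (489.92279052734375, 251.42031860351562), 76.62177276611328) [[400.0, -296.0], [645.0, -354.0], [758.0, 122.0], [513.0, 180.0]]
226 154 116 120
```

View pics/scene0_crop.png

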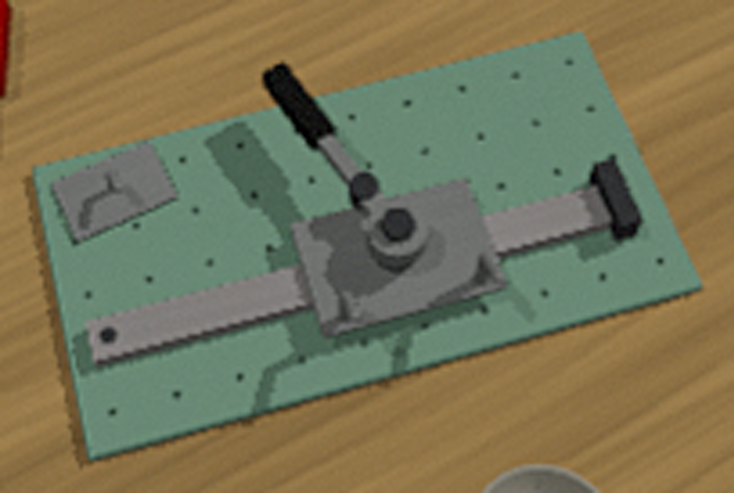

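View pics/side0_crop.png

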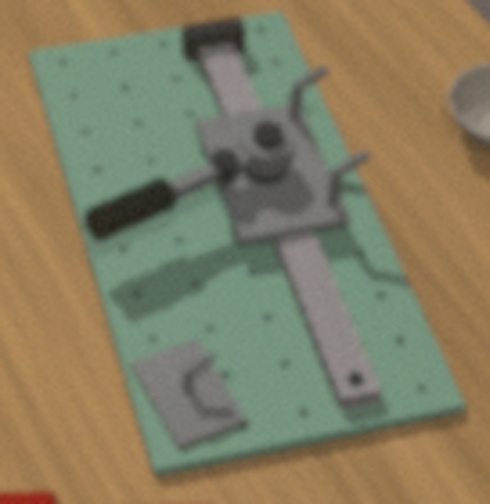

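```bash
python3 - <<'E'
from h import *
s=load("scene0");d=load("side0")
yaw=np.radians(76.67-90); c0=np.array([582,-86])
R=np.array([[np.cos(yaw),-np.sin(yaw)],[np.sin(yaw),np.cos(yaw)]])
S=lambda p:np.array(p)/3.6+[165,159]-0.4
D=lambda p:np.array(p)/3.6+[216,144]-0.4
for n,a,b in [("gripmid",(299,105),(132,208)),("gripout",(273,75),(93,225)),("gripin",(324,138),(171,191)),("knuckle",(363,184),(226,161)),("bolttop",(397,222),(268,134)),
 ("plate near stop -x",(468,181),(199,121)),("plate far -x",(294,228),(240,241)),("plate far +x",(327,332),(346,214)),("stop top c",(612,185),(214,27))]:
    X,e=tri(s,S(a),d,D(b)); print(n,X.round(1),"err",round(e,1),"panel",(R.T@(X[:2]-c0)).round(1))
E
```

```text
gripmid [485.7 -84.8  64.4] err 0.9 panel [-94. -21.]
gripout [448.2 -88.3  64.1] err 3.2 panel [-129.6  -33.1]
gripin [523.7 -82.7  65.4] err 0.4 panel [-57.4 -10.3]
knuckle [579.1 -78.8  73. ] err 0.1 panel [-4.5  6.3]
bolttop [623.5 -74.4  81.3] err 1.7 panel [37.7 20.8]
plate near stop -x [601.6   8.2  34.9] err 0.7 panel [-2.7 96.1]
plate far -x [ 565.8 -133.7   29.8] err 3.2 panel [ -4.8 -50.1]
plate far +x [ 659.  -155.3   38.7] err 4.5 panel [ 90.9 -49.7]
stop top c [667.9 101.   50.1] err 0.8 panel [ 40.4 201.8]
```

Request:
carry_out --plan '[{"az": -0.091, "z": -5}, {"x": -32, "y": -26, "z": -2}, {"x": -32, "y": -26, "z": -2}, {"x": -32, "y": -26, "z": -2}, {"x": -32, "y": -26, "z": -2}, {"x": -32, "y": -26, "z": -2}, {"x": -32, "y": -26, "z": -2}, {"x": -32, "y": -26, "z": -2}, {"x": -32, "y": -26, "z": -2}, {"x": -32, "y": -26, "z": -2}, {"x": -32, "y": -26, "z": -2}, {"x": -32, "y": -26}, {"x": -32, "y": -26}, {"x": -32, "y": -26}, {"x": -32, "y": -26}, {"x": -32, "y": -26}, {"x": -32, "y": -26}, {"x": -32, "y": -26}, {"x": -32, "y": -26}, {"x": -32, "y": -26}]' --fingers 0 --force 40

```text
validation failed for argument at $.pl...
```

Request:
carry_out --plan '[{"x": 0, "y": 0, "z": -5, "ax": 0, "ay": 0, "az": -0.091}, {"x": -32, "y": -26, "z": -2, "ax": 0, "ay": 0, "az": 0}, {"x": -32, "y": -26, "z": -2, "ax": 0, "ay": 0, "az": 0}]' --fingers 0 --force 40

```text
time_s: 0.4
position: [237.6, 505.5, 226.4]
eef_rot: [-0.002, 0.109, 0.994, -0.003]
force: [1.6, 0.7, 0.3]
width: 71.6
```

Request:
carry_out --plan '[{"x": -32, "y": -26, "z": -2, "ax": 0, "ay": 0, "az": 0}, {"x": -32, "y": -26, "z": -2, "ax": 0, "ay": 0, "az": 0}, {"x": -32, "y": -26, "z": -2, "ax": 0, "ay": 0, "az": 0}, {"x": -32, "y": -26, "z": -2, "ax": 0, "ay": 0, "az": 0}, {"x": -32, "y": -26, "z": -2, "ax": 0, "ay": 0, "az": 0}, {"x": -32, "y": -26, "z": -2, "ax": 0, "ay": 0, "az": 0}, {"x": -32, "y": -26, "z": -2, "ax": 0, "ay": 0, "az": 0}, {"x": -32, "y": -26, "z": -2, "ax": 0, "ay": 0, "az": 0}, {"x": -32, "y": -26, "z": 0, "ax": 0, "ay": 0, "az": 0}, {"x": -32, "y": -26, "z": 0, "ax": 0, "ay": 0, "az": 0}, {"x": -32, "y": -26, "z": 0, "ax": 0, "ay": 0, "az": 0}, {"x": -32, "y": -26, "z": 0, "ax": 0, "ay": 0, "az": 0}, {"x": -32, "y": -26, "z": 0, "ax": 0, "ay": 0, "az": 0}, {"x": -32, "y": -26, "z": 0, "ax": 0, "ay": 0, "az": 0}, {"x": -32, "y": -26, "z": 0, "ax": 0, "ay": 0, "az": 0}, {"x": -32, "y": -26, "z": 0, "ax": 0, "ay": 0, "az": 0}, {"x": -32, "y": -26, "z": 0, "ax": 0, "ay": 0, "az": 0}, {"x": 0, "y": 0, "z": 0, "ax": 0, "ay": 0, "az": 0}]'

```text
time_s: 1.9
position: [675.9, -60.6, 233.9]
eef_rot: [-0.007, 0.11, 0.994, -0.005]
force: [-0.2, 0.1, -2.1]
width: 0.8
```

```bash
cat > snap.py <<'E'
import sys; from workcell import r; from h import *
def snap(n,name):
    o=r.observe(); c=r.camera(n); np.savez(f"pics/{name}.npz",pos=o["position"],rot=o["eef_rot"],**c); cv2.imwrite(f"pics/{name}.png",c["color"])
    print(o["time_s"],o["position"].round(1),o["eef_rot"].round(4),o["force"].round(1),o["width"])
if __name__=="__main__": snap(sys.argv[1],sys.argv[2])
E
python3 snap.py wrist w1
```

```text
1.9 [675.9 -60.6 233.9] [-0.0068  0.1096  0.9939 -0.0055] [-0.2  0.1 -2.1] 0.777670913323655
```

View pics/w1.png

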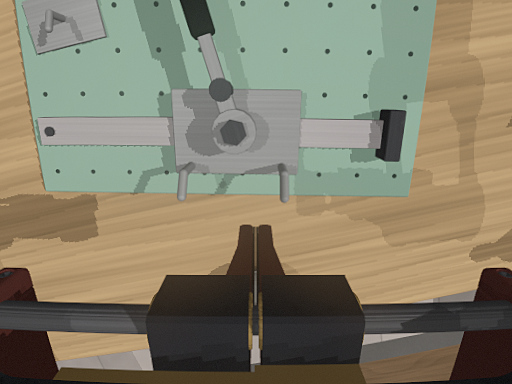

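```bash
python3 - <<'E'
from h import *
c=load("w1"); pose=(c["pos"],c["rot"])
e=plane(c,[(45,191),(409,196)],12,pose)
print(e.round(1),np.linalg.norm(e[1]-e[0]), np.degrees(np.arctan2(*(e[1]-e[0])[1::-1])))
yv=(e[1]-e[0])[:2];yv/=np.linalg.norm(yv);xv=np.array([yv[1],-yv[0]])
mid=(e[0]+e[1])[:2]/2; c0=mid-130*xv; print("c0",c0,"yaw",np.arctan2(-yv[0],yv[1]))
np.savez("pan.npz",c0=c0,xv=xv,yv=yv)
for n,p,z in [("pl far-x",(172,90),37),("pl near-x",(301,90),37),("pl near+x",(301,174),37),("pl far+x",(173,173),37),("stop tl",(383,109),44),("stop bl",(379,160),44),("bolttop",(233,132),80),("knuckle",(221,89),72),("grip in r",(212,33),73),("hook_a tip",(181,199),96),("hook_b tip",(285,200),96),("hook a base",(183,168),45),("hook b base",(284,168),45)]:
    X=plane(c,[p],z,pose)[0]; print(n,X.round(1),"panel",((X[:2]-c0)@np.c_[xv,yv]).round(1))
cv2.imwrite("pics/w1c.png",cv2.resize(c["color"][70:215,150:420],None,fx=2.9,fy=2.9,interpolation=cv2.INTER_CUBIC))
E
```

```text
[[ 650.5 -357.1   12. ]
 [ 764.1  129.9   12. ]] 500.12332367108496 76.85946081017539
c0 [580.7042761 -84.0293849] yaw -0.22934567434978745
pl far-x [ 566.5 -136.6   37. ] panel [ -1.9 -54.5]
pl near-x [599.    7.4  37. ] panel [-3.  93.2]
pl near+x [696.  -10.1  37. ] panel [95.5 98.2]
pl far+x [ 660.9 -163.9   37. ] panel [ 96.2 -59.6]
stop tl [638.9  94.4  44. ] panel [ 16.1 187. ]
stop bl [697.   83.4  44. ] panel [ 75.2 189.5]
bolttop [624.8 -74.9  80. ] panel [40.8 18.9]
knuckle [580.  -77.4  72. ] panel [-2.2  6.3]
grip in r [526.4 -73.   73. ] panel [-55.4  -1.6]
hook_a tip [ 679.5 -143.8   96. ] panel [109.8 -35.7]
hook_b tip [704.  -36.5  96. ] panel [109.3  74.3]
hook a base [ 656.2 -147.5   45. ] panel [ 87.9 -44.7]
hook b base [682.2 -29.3  45. ] panel [86.4 76.4]
```

View pics/w1c.png

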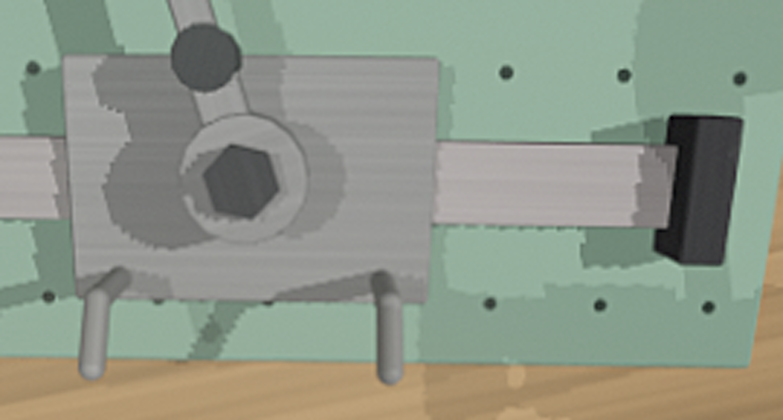

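Request:
carry_out --plan '[{"x": 0, "y": -38, "z": 0, "ax": -0.012, "ay": -0.012, "az": 0.01}, {"x": 0, "y": -38, "z": 0, "ax": 0, "ay": 0, "az": 0}, {"x": 0, "y": -38, "z": 0, "ax": 0, "ay": 0, "az": 0}, {"x": 0, "y": 0, "z": 40, "ax": 0, "ay": 0, "az": 0}, {"x": 0, "y": 0, "z": 30, "ax": 0, "ay": 0, "az": 0}, {"x": 0, "y": 0, "z": 10, "ax": 0, "ay": 0, "az": 0}, {"x": 0, "y": 0, "z": 0, "ax": 0, "ay": 0, "az": 0}]'

```text
time_s: 2.53
position: [647.4, -166.6, 154.5]
eef_rot: [0.001, 0.111, 0.994, 0.002]
force: [-0.0, 0.8, -0.2]
width: 0.7
```

Request:
carry_out --plan '[{"x": -3, "y": -5, "z": 30, "ax": 0, "ay": 0, "az": 0}, {"x": 0, "y": 0, "z": 30, "ax": 0, "ay": 0, "az": 0}, {"x": 0, "y": 0, "z": 25, "ax": 0, "ay": 0, "az": 0}, {"x": 0, "y": 0, "z": 12, "ax": 0, "ay": 0, "az": 0}, {"x": 0, "y": 0, "z": 0, "ax": 0, "ay": 0, "az": 0}, {"x": 0, "y": 0, "z": 0, "ax": 0, "ay": 0, "az": 0}]'

```text
time_s: 3.03
position: [653.6, -165.4, 66.5]
eef_rot: [0.007, 0.107, 0.994, 0.002]
force: [0.4, 0.0, 0.8]
width: 0.5
```

```bash
python3 - <<'E'
from snap import *
snap("scene","s2");snap("side","d2")
p=np.load("pan.npz")
for n in ["s2","d2"]:
    c=load(n); X=np.r_[p["c0"]+87*p["xv"]-36*p["yv"],70]; u=proj(c,X)[0]; t=proj(c,c["pos"])[0]; print(u,t)
    a=(int(u[0])-45,int(u[1])-40); im=c["color"][a[1]:a[1]+80,a[0]:a[0]+100]
    im=cv2.resize(im,None,fx=6,fy=6,interpolation=cv2.INTER_CUBIC)
    for q,col in((u,(0,0,255)),(t,(255,0,0))): cv2.circle(im,tuple(int(v) for v in (q-a)*6),4,col,-1)
    cv2.imwrite(f"pics/{n}c.png",im)
E
```

```text
3.0333 [ 653.6 -165.4   66.5] [0.0075 0.107  0.9942 0.0016] [0.4 0.  0.8] 0.48741786488173583
3.0833 [ 653.9 -165.4   67. ] [0.0079 0.1069 0.9942 0.0016] [0.6 0.5 0.2] 0.3728161289253555
[260.7570082  242.31135345] [251.50466217 246.25673778]
[309.97273867 193.32052307] [313.53685312 199.98869978]
```

View pics/s2c.png

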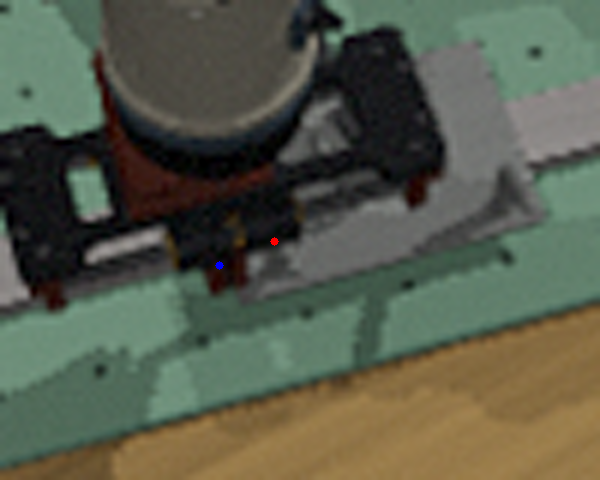

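View pics/d2c.png

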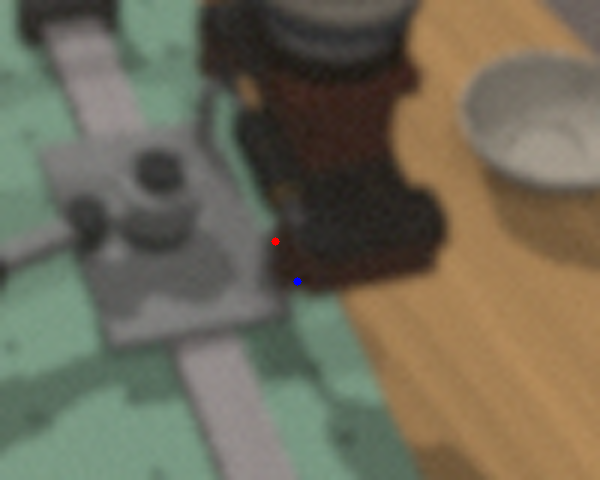

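Request:
carry_out --plan '[{"x": 0, "y": 0, "z": 8, "ax": 0, "ay": 0, "az": 0}, {"x": 0, "y": 0, "z": 6, "ax": 0, "ay": 0, "az": 0}, {"x": 0, "y": 8, "z": 0, "ax": 0, "ay": 0, "az": 0}, {"x": 0, "y": 8, "z": 0, "ax": 0, "ay": 0, "az": 0}, {"x": 0, "y": 8, "z": 0, "ax": 0, "ay": 0, "az": 0}, {"x": 0, "y": 8, "z": 0, "ax": 0, "ay": 0, "az": 0}]'

```text
time_s: 3.63
position: [663.8, -137.5, 58.7]
eef_rot: [0.013, 0.109, 0.994, -0.002]
force: [-0.1, -5.3, -1.4]
width: 0.4
```

Request:
carry_out --plan '[{"x": 3, "y": 8, "z": 2, "ax": 0, "ay": 0.026, "az": 0.01}, {"x": 3, "y": 8, "z": 2, "ax": 0, "ay": 0, "az": 0}, {"x": 0, "y": 8, "z": 0, "ax": 0, "ay": 0, "az": 0}, {"x": 0, "y": 8, "z": 0, "ax": 0, "ay": 0, "az": 0}, {"x": 0, "y": 8, "z": 0, "ax": 0, "ay": 0, "az": 0}, {"x": 0, "y": 8, "z": 0, "ax": 0, "ay": 0, "az": 0}]'

```text
time_s: 4.13
position: [670.4, -87.8, 57.0]
eef_rot: [0.001, 0.116, 0.993, -0.004]
force: [-0.9, -5.8, -0.3]
width: 0.7
```

Request:
carry_out --plan '[{"x": 0, "y": 6, "z": 0, "ax": 0, "ay": 0, "az": -0.01}, {"x": 0, "y": 5, "z": 0, "ax": 0, "ay": 0, "az": 0}, {"x": 0, "y": 4, "z": 0, "ax": 0, "ay": 0, "az": 0}]'

```text
time_s: 4.38
position: [674.6, -70.4, 57.0]
eef_rot: [0.002, 0.11, 0.994, -0.004]
force: [-0.8, -5.3, -0.3]
width: 0.5
```

Request:
carry_out --plan '[{"x": 0, "y": 3, "z": 0, "ax": 0, "ay": 0, "az": 0}, {"x": 0, "y": 2, "z": 0, "ax": 0, "ay": 0, "az": 0}]'

```text
time_s: 4.55
position: [676.1, -64.3, 57.0]
eef_rot: [0.002, 0.109, 0.994, -0.004]
force: [-0.2, -4.6, 0.0]
width: 0.5
```

Request:
carry_out --plan '[{"x": 0, "y": 3, "z": 0, "ax": 0, "ay": 0, "az": 0}, {"x": 0, "y": 2, "z": 0, "ax": 0, "ay": 0, "az": 0}]'

```text
time_s: 4.72
position: [677.3, -59.1, 57.0]
eef_rot: [0.002, 0.109, 0.994, -0.004]
force: [1.4, -3.8, 0.2]
width: 0.1
```

Request:
carry_out --plan '[{"x": 0, "y": 3, "z": 0, "ax": 0, "ay": 0, "az": 0}, {"x": 0, "y": 2, "z": 0, "ax": 0, "ay": 0, "az": 0}]'

```text
time_s: 4.88
position: [678.2, -55.5, 57.0]
eef_rot: [0.002, 0.11, 0.994, -0.005]
force: [-1.7, -11.2, -0.8]
width: 0.4
```

```bash
python3 - <<'E'
from snap import *
snap("scene","s3");snap("side","d3")
for n,a in [("s3",(235,185)),("d3",(250,130))]:
    cv2.imwrite(f"pics/{n}c.png",cv2.resize(load(n)["color"][a[1]:a[1]+85,a[0]:a[0]+115],None,fx=6,fy=6,interpolation=cv2.INTER_CUBIC))
E
```

```text
4.8833 [678.2 -55.5  57. ] [ 0.0016  0.1101  0.9939 -0.0055] [ -1.7 -11.2  -0.8] 0.35822511287576303
4.9333 [678.2 -55.7  57. ] [ 0.0016  0.1102  0.9939 -0.0056] [-0.8 -8.5 -0.2] 0.5072532426520613
```

View pics/s3c.png

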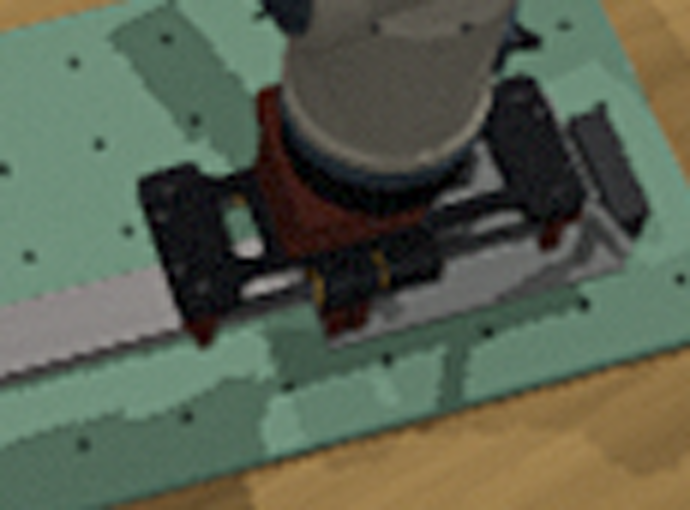

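View pics/d3c.png

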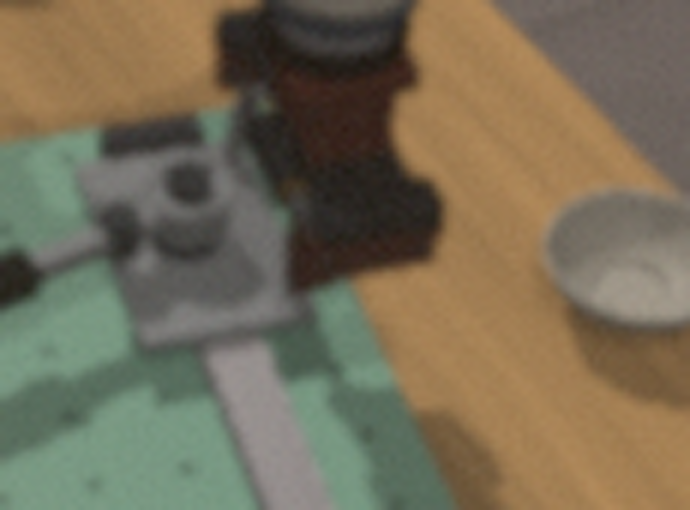

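Request:
carry_out --plan '[{"x": 0, "y": 3, "z": 0, "ax": 0, "ay": 0, "az": 0}, {"x": 0, "y": 3, "z": 0, "ax": 0, "ay": 0, "az": 0}, {"x": 0, "y": 3, "z": 0, "ax": 0, "ay": 0, "az": 0}, {"x": 0, "y": 0, "z": 0, "ax": 0, "ay": 0, "az": 0}]'

```text
time_s: 5.32
position: [677.8, -56.4, 57.2]
eef_rot: [-0.0, 0.114, 0.993, -0.013]
force: [-0.0, 0.0, -1.1]
width: 0.6
```

Request:
carry_out --plan '[{"x": 0, "y": -12, "z": 0, "ax": -0.026, "ay": 0.003, "az": 0}, {"x": 0, "y": 0, "z": -20, "ax": 0, "ay": 0, "az": 0}, {"x": 0, "y": 0, "z": -40, "ax": 0, "ay": 0, "az": 0}, {"x": 0, "y": 0, "z": -40, "ax": 0, "ay": 0, "az": 0}, {"x": 15, "y": 5, "z": -38, "ax": 0, "ay": 0, "az": 0}, {"x": 20, "y": 10, "z": -30, "ax": 0, "ay": 0, "az": 0}, {"x": 23, "y": 10, "z": -20, "ax": 0, "ay": 0, "az": 0}, {"x": 0, "y": 0, "z": 0, "ax": 0, "ay": 0, "az": 0}, {"x": 0, "y": 0, "z": 0, "ax": 0, "ay": 0, "az": 0}]'

```text
time_s: 6.07
position: [621.6, -20.4, 251.4]
eef_rot: [-0.004, 0.109, 0.994, 0.011]
force: [-0.1, 0.1, -1.3]
width: 0.6
```

```bash
python3 snap.py wrist w4;python3 snap.py scene s4
```

```text
6.0667 [621.6 -20.4 251.4] [-0.0044  0.1095  0.9939  0.0111] [-0.1  0.1 -1.3] 0.6149753060584121
6.1167 [621.7 -20.4 251.9] [-0.004   0.1094  0.9939  0.0112] [ 0.5 -0.3  1.3] 0.5928561719045791
```

View pics/w4.png

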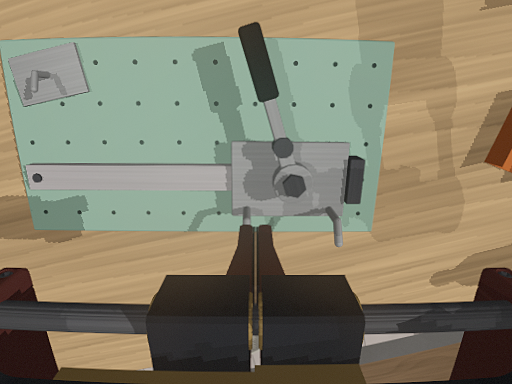

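```bash
python3 - <<'E'
from h import *
p=np.load("pan.npz");c=load("w4"); pose=(c["pos"],c["rot"])
m=(cv2.cvtColor(c["color"],cv2.COLOR_BGR2GRAY)<75).astype(np.uint8); m[:10]=0; m[115:]=0; m[:,:225]=0;m[:,285:]=0
cs=max(cv2.findContours(m,0,1)[0],key=cv2.contourArea); r=cv2.minAreaRect(cs); print(r)
for n,q,z in [("grip",r[0],73),("knuckle",(283,147),72),("bolt",(293,185),80),("pl near-x",(349,142),37),("stop",(347,157),44),("stop2",(345,202),44),("edge-x",(393,42),12),("e2",(372,231),12)]:
    X=plane(c,[q],z,pose)[0]; print(n,X.round(1),"panel",((X[:2]-p["c0"])@np.c_[p["xv"],p["yv"]]).round(1))
E
```

```text
((258.3895263671875, 61.62945556640625), (78.46190643310547, 22.511354446411133), 73.39302062988281)
grip [508.   12.2  73. ] panel [-92.6  77.2]
knuckle [603.1  20.1  72. ] panel [ -1.8 106.5]
bolt [647.6  22.3  80. ] panel [ 40.9 118.7]
pl near-x [621.4 105.6  37. ] panel [ -3.5 193.9]
stop [638.1  98.6  44. ] panel [ 14.4 190.9]
stop2 [697.1  88.1  44. ] panel [ 74.2 194.1]
edge-x [513.8 185.5  12. ] panel [-126.4  247.2]
e2 [765.1 130.1  12. ] panel [130.9 250.4]
```

Request:
carry_out --plan '[{"x": 36, "y": -9, "z": 0, "ax": 0.021, "ay": -0.011, "az": 0}, {"x": 36, "y": -9, "z": 0, "ax": 0, "ay": 0, "az": 0}, {"x": 36, "y": -9, "z": 0, "ax": 0, "ay": 0, "az": 0}, {"x": 0, "y": 0, "z": 35, "ax": 0, "ay": 0, "az": -0.1}, {"x": 0, "y": 0, "z": 35, "ax": 0, "ay": 0, "az": -0.1}, {"x": 0, "y": 0, "z": 20, "ax": 0, "ay": 0, "az": -0.1}, {"x": 0, "y": 0, "z": 0, "ax": 0, "ay": 0, "az": 0}, {"x": 0, "y": 0, "z": 0, "ax": 0, "ay": 0, "az": 0}]'

```text
time_s: 6.83
position: [503.7, -24.8, 132.8]
eef_rot: [-0.019, -0.044, 0.999, 0.004]
force: [0.8, -0.5, 0.5]
width: 0.4
```

```bash
cat > st.py <<'E'
from workcell import r; from h import *
def st():
    p=np.load("pan.npz");o=r.observe();w,x,y,z=o["eef_rot"]
    R=Ro.from_quat([x,y,z,w]).as_matrix(); P=np.array([np.r_[p["xv"],0],np.r_[p["yv"],0],[0,0,1]])
    t=P@(o["position"]-np.r_[p["c0"],0]); B=P@R
    bolt=np.array([41,117.5]); d=t[:2]-bolt
    tl=np.cross(R[:,2],[0,0,-1])@R
    print("t",o["time_s"],"panel",t.round(1),"ytool ang",np.degrees(np.arctan2(B[1,1],B[0,1])).round(1),"fix ax,ay",tl[:2].round(3),
     "F panel",(P@o["force"]).round(1),"radius",np.hypot(*d).round(1),"ang",np.degrees(np.arctan2(d[1],-d[0])).round(1),"q",o["joint_pos"].round(2),"w",round(o["width"],1))
    return t,B
if __name__=="__main__": st()
E
python3 st.py
```

```text
t 6.8333 panel [-88.4  40.2 132.8] ytool ang 108.2 fix ax,ay [ 0.009 -0.038] F panel [ 0.9 -0.3  0.5] radius 150.8 ang -30.9 q [-0.12 -0.13  1.61  0.    1.7  -1.78] w 0.4
```

Request:
carry_out --plan '[{"x": 0, "y": 0, "z": 35, "ax": 0.009, "ay": -0.038, "az": 0}, {"x": 0, "y": 0, "z": 30, "ax": 0, "ay": 0, "az": 0}, {"x": 0, "y": 0, "z": 14, "ax": 0, "ay": 0, "az": 0}, {"x": 0, "y": 0, "z": 0, "ax": 0, "ay": 0, "az": 0}, {"x": 0, "y": 0, "z": 0, "ax": 0, "ay": 0, "az": 0}]'

```text
time_s: 7.25
position: [504.9, -25.4, 53.0]
eef_rot: [0.001, -0.036, 0.999, 0.0]
force: [0.4, -0.2, 0.9]
width: 0.7
```

```bash
python3 st.py; python3 snap.py side d5; python3 snap.py wrist w5; python3 - <<'E'
from h import *
cv2.imwrite("pics/d5c.png",cv2.resize(load("d5")["color"][130:260,200:370],None,fx=4.5,fy=4.5,interpolation=cv2.INTER_CUBIC))
E
```

```text
t 7.25 panel [-87.1  39.8  53. ] ytool ang 107.3 fix ax,ay [0.001 0.001] F panel [ 0.4 -0.1  0.9] radius 149.8 ang -31.2 q [-0.12 -0.13  1.75  0.    1.52 -1.76] w 0.7
7.25 [504.9 -25.4  53. ] [ 7.000e-04 -3.620e-02  9.993e-01  5.000e-04] [ 0.4 -0.2  0.9] 0.6833608990426098
7.3 [505.1 -25.4  53.2] [ 8.000e-04 -3.630e-02  9.993e-01  5.000e-04] [-0.3  0.1 -0.2] 0.5609970854866693
```

View pics/d5c.png

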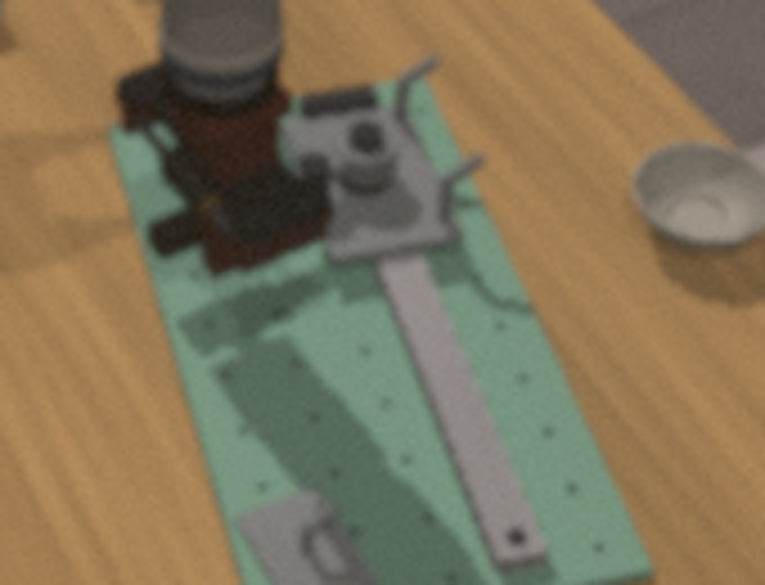

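View pics/w5.png

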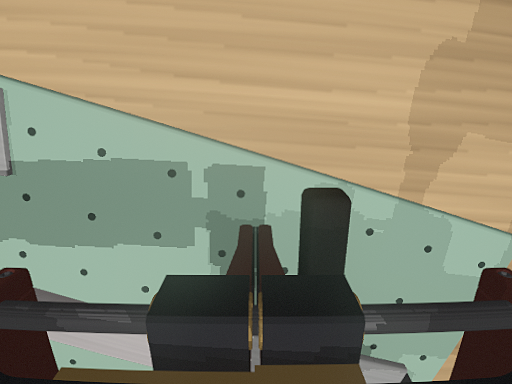

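Request:
carry_out --plan '[{"x": 0, "y": 5, "z": 0, "ax": 0, "ay": 0, "az": 0}, {"x": 0, "y": 4, "z": 0, "ax": 0, "ay": 0, "az": 0}, {"x": 0, "y": 4, "z": 0, "ax": 0, "ay": 0, "az": 0}, {"x": 1, "y": 5, "z": 0, "ax": 0, "ay": 0, "az": 0.03}, {"x": 1, "y": 5, "z": 0, "ax": 0, "ay": 0, "az": 0.035}, {"x": 1, "y": 5, "z": 0, "ax": 0, "ay": 0, "az": 0.035}]'

```text
time_s: 7.85
position: [505.3, 3.6, 61.8]
eef_rot: [0.007, 0.016, 1.0, -0.0]
force: [0.0, -0.6, -0.7]
width: 0.4
```

```bash
python3 st.py
```

```text
t 7.85 panel [-93.4  68.2  61.8] ytool ang 101.3 fix ax,ay [-0.     0.014] F panel [ 0.2 -0.6 -0.7] radius 143.1 ang -20.1 q [-0.06 -0.15  1.75 -0.    1.52 -1.6 ] w 0.4
```

Request:
carry_out --plan '[{"x": 1, "y": 4, "z": 5, "ax": 0, "ay": 0.014, "az": 0.03}, {"x": 1, "y": 5, "z": 4, "ax": 0, "ay": 0, "az": 0.035}, {"x": 1, "y": 5, "z": 2, "ax": 0, "ay": 0, "az": 0.035}, {"x": 1, "y": 5, "z": 1, "ax": 0, "ay": 0, "az": 0.035}]'

```text
time_s: 8.18
position: [505.1, 24.9, 54.3]
eef_rot: [0.004, 0.087, 0.996, -0.001]
force: [-0.5, -1.1, -0.1]
width: 0.1
```

```bash
python3 st.py
```

```text
t 8.1833 panel [-98.3  88.9  54.3] ytool ang 93.1 fix ax,ay [-0.001  0.008] F panel [-0.3 -1.2 -0.1] radius 142.2 ang -11.6 q [-0.02 -0.14  1.76 -0.    1.52 -1.41] w 0.1
```

Request:
carry_out --plan '[{"x": 1, "y": 5, "z": 1, "ax": 0, "ay": 0.008, "az": 0.03}, {"x": 1, "y": 5, "z": 1, "ax": 0, "ay": 0, "az": 0.035}, {"x": 1, "y": 5, "z": 1, "ax": 0, "ay": 0, "az": 0.035}]'

```text
time_s: 8.43
position: [506.4, 41.9, 54.2]
eef_rot: [0.002, 0.139, 0.99, -0.0]
force: [-0.2, -1.5, 0.1]
width: 0.7
```

```bash
python3 st.py
```

```text
t 8.4333 panel [-101.   105.8   54.2] ytool ang 87.1 fix ax,ay [-0.     0.004] F panel [ 0.2 -1.4  0.1] radius 142.5 ang -4.7 q [ 0.02 -0.13  1.75 -0.    1.52 -1.27] w 0.7
```

Request:
carry_out --plan '[{"x": 1, "y": 4, "z": 0.5, "ax": 0, "ay": 0.004, "az": 0.03}, {"x": 1, "y": 4, "z": 0.5, "ax": 0, "ay": 0, "az": 0.03}]'

```text
time_s: 8.6
position: [507.5, 51.4, 54.9]
eef_rot: [0.001, 0.171, 0.985, -0.0]
force: [0.7, -1.9, 0.1]
width: 0.5
```

```bash
python3 st.py
```

```text
t 8.6 panel [-102.   115.2   54.9] ytool ang 83.5 fix ax,ay [0.    0.002] F panel [ 1.1 -1.7  0.1] radius 143.1 ang -0.9 q [ 0.03 -0.12  1.74 -0.    1.52 -1.19] w 0.5
```

Request:
carry_out --plan '[{"x": 1, "y": 4, "z": 0.5, "ax": 0, "ay": 0, "az": 0.03}, {"x": 1, "y": 4, "z": 0.5, "ax": 0, "ay": 0, "az": 0.03}]'

```text
time_s: 8.77
position: [509.2, 60.6, 55.6]
eef_rot: [0.003, 0.201, 0.979, -0.0]
force: [-0.3, -1.4, 0.3]
width: 0.5
```

```bash
python3 st.py
```

```text
t 8.7667 panel [-102.6  124.6   55.6] ytool ang 79.9 fix ax,ay [0.001 0.005] F panel [ 0.1 -1.4  0.3] radius 143.7 ang 2.8 q [ 0.05 -0.12  1.73 -0.    1.52 -1.11] w 0.5
```

Request:
carry_out --plan '[{"x": 0, "y": 4, "z": 1.5, "ax": 0, "ay": 0.005, "az": 0.03}, {"x": 0, "y": 4, "z": 1.5, "ax": 0, "ay": 0, "az": 0.03}]'

```text
time_s: 8.93
position: [513.0, 69.1, 54.6]
eef_rot: [0.001, 0.232, 0.973, 0.001]
force: [-1.4, -0.7, 0.9]
width: 0.5
```

```bash
python3 st.py
```

```text
t 8.9333 panel [-100.8  133.8   54.6] ytool ang 76.3 fix ax,ay [0.002 0.002] F panel [-1.3 -1.   0.9] radius 142.7 ang 6.5 q [ 0.07 -0.1   1.72  0.    1.52 -1.03] w 0.5
```

Request:
carry_out --plan '[{"x": 0.5, "y": 4, "z": 1, "ax": 0, "ay": 0.003, "az": 0.03}, {"x": 0.5, "y": 4, "z": 1, "ax": 0, "ay": 0, "az": 0.03}]'

```text
time_s: 9.1
position: [515.0, 75.8, 54.4]
eef_rot: [-0.0, 0.263, 0.965, -0.002]
force: [-4.3, -5.6, 5.3]
width: 0.6
```

```bash
python3 st.py
```

```text
t 9.1 panel [-100.3  140.7   54.4] ytool ang 72.6 fix ax,ay [-0.003 -0.   ] F panel [-2.9 -6.4  5.3] radius 143.2 ang 9.3 q [ 0.08 -0.09  1.71 -0.    1.52 -0.96] w 0.6
```

Request:
carry_out --plan '[{"x": 0.5, "y": 4, "z": 0, "ax": 0, "ay": 0, "az": 0.04}, {"x": 0.5, "y": 4, "z": 0, "ax": 0, "ay": 0, "az": 0.04}]'

```text
time_s: 9.27
position: [516.9, 81.4, 54.8]
eef_rot: [-0.001, 0.304, 0.953, -0.005]
force: [-2.8, -5.0, -2.4]
width: 0.3
```

```bash
python3 st.py; python3 snap.py side d6;  python3 snap.py scene s6; python3 - <<'E'
from h import *
cv2.imwrite("pics/d6c.png",cv2.resize(load("d6")["color"][120:220,210:330],None,fx=6,fy=6,interpolation=cv2.INTER_CUBIC))
cv2.imwrite("pics/s6c.png",cv2.resize(load("s6")["color"][160:260,230:350],None,fx=6,fy=6,interpolation=cv2.INTER_CUBIC))
E
```

```text
t 9.2667 panel [-99.8 146.5  54.8] ytool ang 67.8 fix ax,ay [-0.01   0.001] F panel [-1.6 -5.5 -2.4] radius 143.7 ang 11.7 q [ 0.1  -0.08  1.7  -0.01  1.53 -0.86] w 0.3
9.2667 [516.9  81.4  54.8] [-0.0013  0.3036  0.9528 -0.005 ] [-2.8 -5.  -2.4] 0.25027590609337397
9.3167 [517.1  81.8  54.8] [-0.0011  0.3048  0.9524 -0.0048] [-2.2 -3.9 -1.9] 0.7094938863248931
```

View pics/d6c.png

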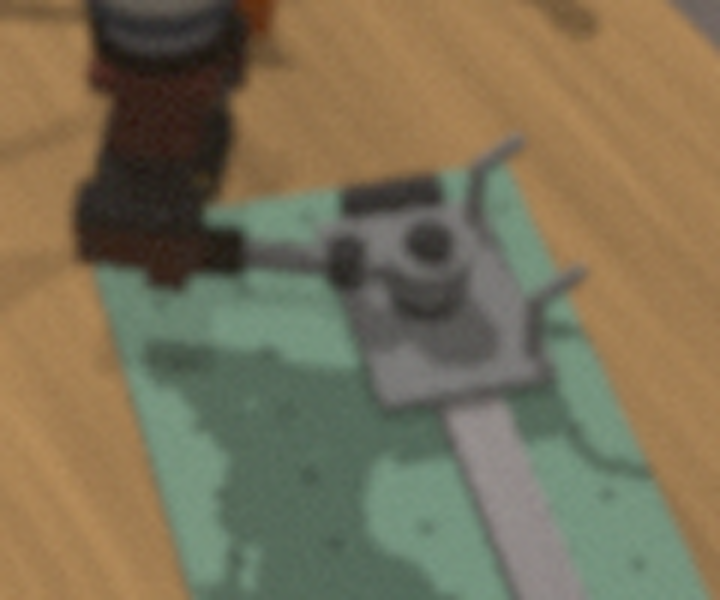

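View pics/s6c.png

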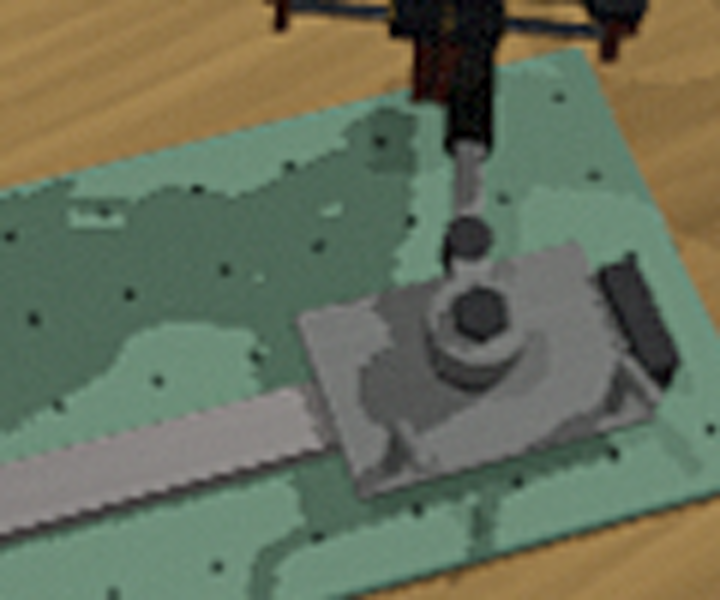

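```bash
cat > kink.py <<'E'
from h import *
p=np.load("pan.npz")
def kink(n,o,f,b,k,g,zg=73):
    c=load(n); pose=(c["pos"],c["rot"])
    P=[plane(c,[np.array(q)/f+o],z,pose)[0][:2] for q,z in((b,80),(k,72),(g,zg))]
    P=[(X-p["c0"])@np.c_[p["xv"],p["yv"]] for X in P]
    a=lambda v:np.degrees(np.arctan2(v[1],-v[0]))
    a1=a(P[1]-P[0]);a2=a(P[2]-P[1]);print(np.round(P,1),"arm",a1.round(1),"shank",a2.round(1),"kink deg",(a2-a1).round(1),"len",np.linalg.norm(P[1]-P[0]).round(1))
E
python3 - <<'E'
from kink import *
kink("s6",(230,160),6,(480,310),(467,235),(470,125),73)
kink("s6",(230,160),6,(480,310),(467,235),(469,165),66)
kink("d6",(210,120),6,(430,242),(347,256),(240,240),73)
# check w. initial
kink("scene0",(165,159),3.6,(397,222),(363,184),(299,105))
kink("side0",(216,144),3.6,(268,134),(226,161),(132,208))
E
```

```text
[[ 41.9 120.7]
 [ -1.5 131.5]
 [-59.1 154.6]] arm 14.0 shank 21.8 kink deg 7.8 len 44.7
[[ 41.9 120.7]
 [ -1.5 131.5]
 [-41.3 148.3]] arm 14.0 shank 22.8 kink deg 8.8 len 44.7
[[ 40.9 118.7]
 [ -3.7 126.7]
 [-57.7 151.9]] arm 10.2 shank 25.0 kink deg 14.8 len 45.2Traceback (most recent call last):
  File "<stdin>", line 6, in <module>
  File "kink.py", line 4, in kink
    c=load(n); pose=(c["pos"],c["rot"])
                     ~^^^^^^^
KeyError: 'pos'
```

Request:
carry_out --plan '[{"x": 0.5, "y": 4, "z": 0, "ax": -0.01, "ay": 0, "az": 0.03}, {"x": 0.5, "y": 3, "z": 0, "ax": 0, "ay": 0, "az": 0.03}]'

```text
time_s: 9.53
position: [519.1, 86.4, 54.7]
eef_rot: [-0.0, 0.332, 0.943, -0.002]
force: [-2.9, -4.6, -0.4]
width: 0.3
```

```bash
python3 st.py
```

```text
t 9.5333 panel [-98.8 151.9  54.7] ytool ang 64.4 fix ax,ay [-0.005  0.001] F panel [-1.8 -5.2 -0.4] radius 143.9 ang 13.8 q [ 0.1  -0.07  1.69 -0.    1.52 -0.79] w 0.3
```

Request:
carry_out --plan '[{"x": 0, "y": -8, "z": 0, "ax": 0, "ay": 0, "az": 0}, {"x": 0, "y": -10, "z": 0, "ax": 0, "ay": 0, "az": 0}, {"x": 0, "y": 0, "z": -30, "ax": 0, "ay": 0, "az": 0}, {"x": 0, "y": 0, "z": -40, "ax": 0, "ay": 0, "az": 0}, {"x": 0, "y": 0, "z": -40, "ax": 0, "ay": 0, "az": 0}, {"x": -30, "y": 0, "z": -25, "ax": 0, "ay": 0, "az": 0}, {"x": -40, "y": 0, "z": 0, "ax": 0, "ay": 0, "az": 0}, {"x": -40, "y": 0, "z": 0, "ax": 0, "ay": 0, "az": 0}, {"x": -30, "y": 0, "z": 0, "ax": 0, "ay": 0, "az": 0}, {"x": 0, "y": 0, "z": 0, "ax": 0, "ay": 0, "az": 0}, {"x": 0, "y": 0, "z": 0, "ax": 0, "ay": 0, "az": 0}]'

```text
time_s: 10.45
position: [617.3, -19.1, 203.0]
eef_rot: [0.005, 0.324, 0.946, 0.001]
force: [-0.0, 0.7, 0.8]
width: 0.3
```

```bash
python3 st.py; python3 snap.py wrist w7;  python3 snap.py scene s7
```

```text
t 10.45 panel [ 20.9  71.5 203. ] ytool ang 65.3 fix ax,ay [0.006 0.009] F panel [-0.2  0.7  0.8] radius 50.2 ang -66.4 q [-0.09  0.13  1.23 -0.    1.78 -1.  ] w 0.3
10.45 [617.3 -19.1 203. ] [0.0051 0.3241 0.946  0.0012] [-0.   0.7  0.8] 0.2900368245040661
10.5 [617.  -19.1 202.7] [0.005  0.3241 0.946  0.001 ] [-0.2  0.4  0.2] 0.4340492600845665
```

View pics/w7.png

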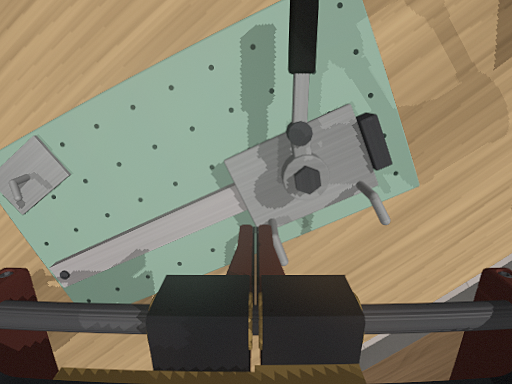

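```bash
python3 - <<'E'
from kink import *
kink("w7",(0,0),1,(307.5,179.5),(299,132),(302.5,50),73)
kink("w7",(0,0),1,(307.5,179.5),(299,132),(301,85),67)
kink("w4",(0,0),1,(293,185),(283,147),(258.4,61.6),73)
kink("w1",(0,0),1,(233,132),(221,89),(197,15),73)
for n,a in (("w7",(265,0)),("w4",(220,10))):
    cv2.imwrite(f"pics/{n}c.png",cv2.resize(load(n)["color"][a[1]:a[1]+200,a[0]:a[0]+100],None,fx=3,fy=3,interpolation=cv2.INTER_CUBIC))
a=cv2.imread("pics/w7c.png");b=cv2.imread("pics/w4c.png");cv2.imwrite("pics/cmp.png",np.hstack([a,b]))
E
```

```text
[[ 41.7 119.9]
 [ -3.4 130.5]
 [-69.9 161.1]] arm 13.2 shank 24.7 kink deg 11.6 len 46.2
[[ 41.7 119.9]
 [ -3.4 130.5]
 [-42.4 149.3]] arm 13.2 shank 25.8 kink deg 12.6 len 46.2
[[ 40.9 118.7]
 [ -1.8 106.5]
 [-92.7  77.2]] arm -16.0 shank -17.9 kink deg -1.8 len 44.5
[[ 40.8  18.9]
 [ -2.2   6.3]
 [-71.8 -15.9]] arm -16.4 shank -17.7 kink deg -1.3 len 44.9
```

View pics/cmp.png

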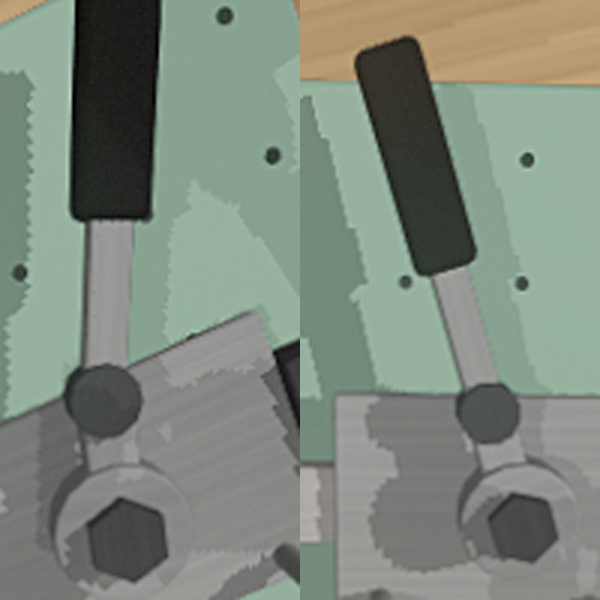

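```bash
python3 - <<'E'
from h import *
cv2.imwrite("pics/w7d.png",cv2.resize(load("w7")["color"][90:240,220:420],None,fx=3.9,fy=3.9,interpolation=cv2.INTER_CUBIC))
a,b=load("scene0")["color"],load("s7")["color"]
d=cv2.absdiff(a,b).max(2); cv2.imwrite("pics/diff.png",np.hstack([b,cv2.cvtColor(d,cv2.COLOR_GRAY2BGR)])[:, :1024][::1,::1][0:384]) if 0 else cv2.imwrite("pics/s7d.png",np.maximum(b//2,cv2.merge([d*0,d*0,cv2.convertScaleAbs(d,alpha=2)])))
E
```

```text
(no output)
```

View pics/w7d.png

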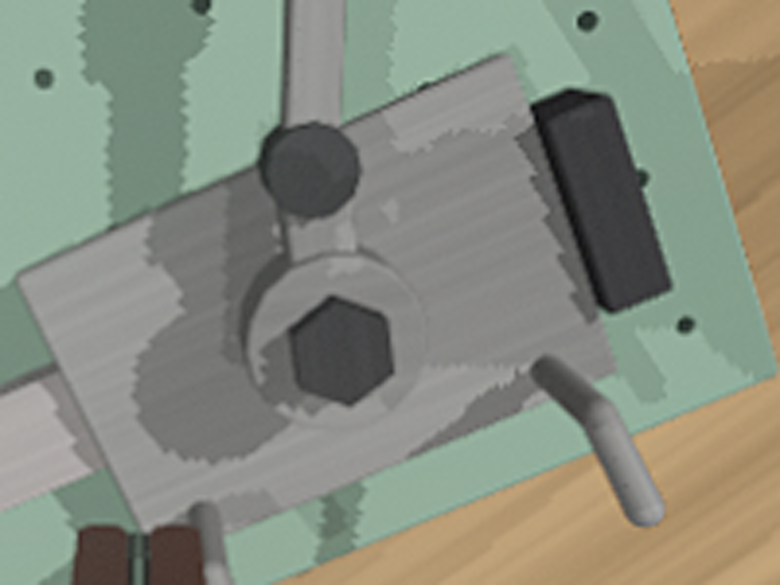

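View pics/s7d.png

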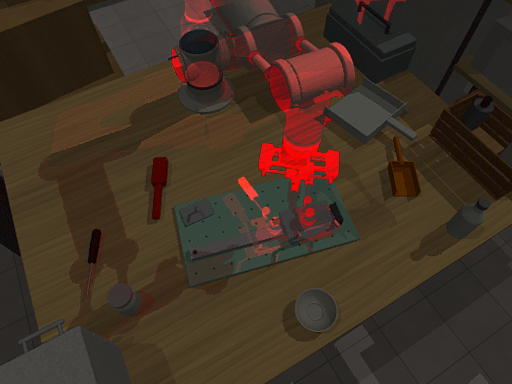

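The plate sits flush against the stop with no gap, the handle is kinked about 12°, and the loose things haven't moved. I'm handing in.

```bash
python3 -c "
from workcell import r
print(r.sign_off()); print(r.observe()['time_s'])"
```

```text
the job is handed in; nothing more can be done
None
the job is handed in; nothing more can be done
```

The job is handed in at about 10.5 s of the 46 s allowed; no verdict was reported.

**What I did**
- **Rack:** I pushed hook_a with the closed fingers, about 94 mm along the rail, until the rack stopped moving. The force rose from about 5 N to 11 N and further pushing gained nothing.
- **Bolt and handle:** I then pushed the wrench grip clockwise along its arc. Drag was about 1–2 N until the force jumped to about 7 N, meaning the bolt was seated. I pushed on about 11 mm past the jump to trip the joint, then backed off and lifted clear.

**Last checks**
- **Kink:** the wrist picture from above gives 11.6–12.6°. The same method read −1.3° to −1.8° on the straight handle, so the true kink may be nearer 13–14°. That is still inside 10–15°.
- **Bolt:** its arm turned about 29° (0.51 rad). I inferred that it is seated from the force jump and the trip, not from a direct reading.
- **Rack and surroundings:** the plate shows no gap to the stop, and comparing the scene pictures by eye shows none of the loose things moved. The gripper was about 200 mm up and touching nothing.

**Disagreement:** mid-push, before the last few millimetres, the scene camera gave a kink of about 8° and the side camera about 15°. Both rest on the short 45 mm arm, where a 2 mm calibration error costs about 3°, so I relied on the closer wrist view.

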